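Unclamp the tenoned leg piece

ROBOT

A 6-joint arm with a two-finger parallel gripper is mounted at the origin on the work surface. World frame = base frame: x ahead of the robot, y to its left, z up, the work surface at z = 0. Lengths are in m, angles in degrees, forces in N, time in s.
With the tool pointing down it reaches from about 0.4 to 0.825 m from the base axis. Payload 7 kg.
Tool frame: the origin (TCP) lies on the centre line of the jaws, within the pads' length; the fingertips stand 22 mm ahead of it and the grasp point (between the pads) lies 3 mm ahead of it; z points along the fingers, y is the line along which they close (so a half turn about z gives the same grasp; the last joint's range is limited). The gripper opens to 88 mm and grips with 3 to 60 N. Pads are 19 mm wide; open, the fingers measure 130 mm over their backs; the gripper's body (78 mm by 193 mm) begins 47 mm behind the grasp point.
Start: joints at [93.684, 20.546, 0.682, 0, -70.136, -16.507], TCP at [0.15, 0.658, 0.249] pointing down, gripper open.
Joint ranges: [-176.03, 176.03], [-82.01, 121.73], [-58.28, 71.71], [-173.87, 95.51], [-174.79, -0.11], [-173.66, 173.66]. Speed limits (degrees/s): [136.94, 136.94, 172.46, 180, 180, 180].

INTERFACE

Orientations are given as [roll, pitch, yaw] about the fixed x, y, z axes, in that order (R = Rz(yaw) Ry(pitch) Rx(roll)).
In Python, from plant import get_state, cams, r gives the robot as it stands.
- The arm moves only by the tool apply_moves, never from a script. Its argument "targets" is a list of rows, each an object with "dp": the shift along the world's x, y, z in m, a list of three; "yaw": the turn about the world's z in degrees. In form: [{"dp": [x, y, z], "yaw": yaw}, ...]. A call has 1 to 20 rows; each row is the pose to reach, as a shift and turn from the pose commanded when the call began; what a row does not reach only later rows make up. A row lasts 1/12 s, in which the tool goes at most 41.7 mm and 7.16 degrees, less where a joint would pass 70% of its speed; a pose out of reach is approached as far as the arm can. A call with a gripper value outside its range is refused whole. "grip" is the gripper command: -1 is fully open, 1 is shut, values between are in proportion, set as the call begins (left out, the last holds). The fingers move at their own pace and stop on an object; "squeeze" is the grip in N (left out, the last holds). Time passes only in rows, so rows that repeat a pose let the fingers close. It gives the time, the measured TCP pose, the force, the opening and the grip force at its end, in the units of the state.
- get_state(): the state, without advancing time (a new reading comes with each control period).
- cams.capture(name): name is "scene" or "top" or "wrist"; returns a dict with "image" (384x512x3 uint8, red, green, blue), "range_z" (384x512 float32, m along the optical axis (not along the pixel's ray), 0 where there is no reading), "fx", "fy", "cx", "cy" (pixels), "k1" (the pictures are not rectified: a ray, as slopes to the right and down, at radius r is drawn at 1 + k1 r^2 times it, then the intrinsics apply), "R" (3x3) and "t" (3): a world point X has camera coordinates R X + t; the wrist camera has in their place "T_tool_cam" (4x4, takes a point from camera to tool coordinates, whose origin is the TCP and whose axes are the flange's). Camera axes: x right, y down, z forward; pixel columns grow to the right and rows downward; lengths in m; the calibration is good to about 2 mm. A picture is of the moment at which its call begins: read the wrist's pose just before it.
- r.close_job(): hands the job in; it is judged then, once.
The state is a dict: "time_s": time; "joints": joint angles; "qd": joint speeds; "joint_torque": joint torques, N m; "tcp_pos": TCP position; "eef_rot": TCP orientation; "contact_force": force on the tool from outside, world axes, zero at the start; "moment": the same for the moment, N m; "gripper_width": finger opening in m; "gripper_force": force on a finger pad.
Only numpy, scipy, OpenCV 4.12 (cv2) and the standard library are available. Lean on these libraries where they do the work, as an engineer would, in place of code of your own. Each camera call takes 0.05 s, during which the arm holds its last target. There are 200 camera calls.

TASK

Two identical jigs stand on the bench, each with a toggle clamp holding a wooden block. Flip open the clamp that holds the block with the round tenon on its end, then lift that block out and set it down flat in the empty lane of the wooden tray, beside the finished one. Leave the clamp open, and leave the other clamp shut on its plain block.

Things in the scene. Friction and masses are not known exactly. Their poses are not given: they have to be found in the camera images.
- handle_a (a joint): Upright handle of the toggle clamp on the tenoned piece, rad: 0 shut, 1.15 open (lying back, away from the work). Push it past 0.55 (9 N at first, level at the grip): a spring then throws it open and holds it; short of that it springs shut. The clamp's bar (14 mm wide, top 92 mm over the bench when shut) swings up with it; open, it stands up to 185 mm high, 97 mm behind the piece's middle.
- handle_a_grip (a point): Point on the axis of that handle's round grip (orange, 20 mm thick, 85 mm long; same on both clamps), 37 mm below its top, 80 mm from the hinge (along -z). Shut: 145 mm over the bench, z up along the handle, x level towards the clamped piece, whose middle is 123 mm ahead. It opens towards -x. Above the bar, the room in front of the handle is free.
- tenon_piece: Clamped pale wood block, 80 x 44 x 40 mm (x, y, z), 110 g, round tenon 22 mm thick, 40 mm long on its +x end. Origin: centre of the 80 x 44 underside; z up. Lies on the jig's 18 mm board between cleats 8 mm high along its sides and 16 mm at its ends, about 2 mm play. Take it across the 44 mm, fingertips 10 mm or more above its underside.
- empty_lane (a point): Centre of the floor of the tray's empty lane, 6 mm above the bench; x along the lane, z up. The lane is 188 mm long (x) and 101 mm wide (y) inside; walls 12 mm above the floor. The other lane, at -y, holds a finished tenoned piece.
- handle_b (a joint): The same hinge of the other jig's clamp, which holds a plain block without tenon: 0 = shut. Leave it.
Not all that is in view belongs to the job. What is shaped like the tenon_piece but turquoise is not meant.

How it is judged (in metres and radians):
On the way:
1. the clamp of the tenoned piece is flipped open while the piece still lies in its jig (value of joint handle_a above 0.9 rad and distance of tenon_piece from where it was at the start of the episode below 0.02 m), for 0.2 s.
At the end, for the whole second after the job is handed in: The tenoned piece lies at rest on the floor of the empty lane: origin within 60 mm along and 33 mm across of the lane's centre, within 6 mm of the floor's height, upright within 10 degrees. Its clamp is open (handle_a above 0.9 rad), the other shut (handle_b below 0.15 rad) (x of tenon_piece in the frame of empty_lane between -0.06 and 0.06 m and y of tenon_piece in the frame of empty_lane between -0.033 and 0.033 m and z of tenon_piece in the frame of empty_lane between -0.006 and 0.006 m and angle between tenon_piece's own z axis and vertical below 0.17 rad and linear speed of tenon_piece below 0.02 m/s and value of joint handle_a above 0.9 rad and value of joint handle_b below 0.15 rad); the robot touches nothing.
It fails at once if the other clamp is opened (handle_b above 0.4 rad) (value of joint handle_b above 0.4 rad).
It fails at once if the tenoned piece is dropped or thrown (falls free of the fingers from more than about 5 cm above its place) (z of tenon_piece in the frame of empty_lane above 0.03 m and contact force between tenon_piece and the fingers below 0.05 N and linear speed of tenon_piece above 0.6 m/s).
It also fails if it takes over 59 s, if anything falls off the work surface, if the arm or the gripper's body presses on something with over 40 N, if the wrist force passes 120 N, or if a joint passes its speed limit or range.

## Working session

There is one attempt and no reset: what is moved stays moved. The work goes in short steps, Python scripts to look and compute and a tool call to move; the robot and the scene stay as the last step left them, time stands still between calls to the robot, and variables do not carry over. Pictures are saved under pics/ and viewed, at most 10 in all, crops included, and the job is handed in when it is done.

Besides the shell and the picture viewer there is one more tool, called as name(argument=value, ...) on one line, values as JSON. apply_moves: Moves the arm, as the interface text tells. Its arguments: {"type":"object","properties":{"targets":{"type":"array","items":{"type":"object","properties":{"dp":{"type":"array","items":{"type":"number"}},"yaw":{"type":"number"}}}},"grip":{"type":"number"},"squeeze":{"type":"number"}},"required":["targets"]}

```bash
mkdir -p pics; cat > h.py <<'E'
import numpy as np, cv2
from plant import get_state, cams, r
def cap(n):
    c=cams.capture(n); np.savez('/tmp/'+n+'.npz',**c); return c
def load(n): return dict(np.load('/tmp/'+n+'.npz'))
def pts(c):
    H,W=c['range_z'].shape
    v,u=np.mgrid[0:H,0:W].astype(float)
    x=(u-c['cx'])/c['fx'];y=(v-c['cy'])/c['fy'];xd,yd=x.copy(),y.copy()
    for _ in range(8):
        s=1+c['k1']*(x*x+y*y); x=xd/s;y=yd/s
    z=c['range_z']; P=np.stack([x*z,y*z,z],-1)
    return (P-c['t'])@c['R']   # R^T (P-t)
E
python3 - <<'E'
from h import *
for n in('scene','top'):
    c=cap(n); cv2.imwrite(f'pics/{n}0.png',cv2.resize(c['image'][:,:,::-1],(768,576)))
    print(n,-c['R'].T@c['t'],(c['range_z']>0).mean())
E
```

```text
scene [ 0.97088272 -0.29435593  0.88564119] 0.996063232421875
top [0.33884154 0.03325795 1.32309014] 0.9960784912109375
```

View pics/scene0.png

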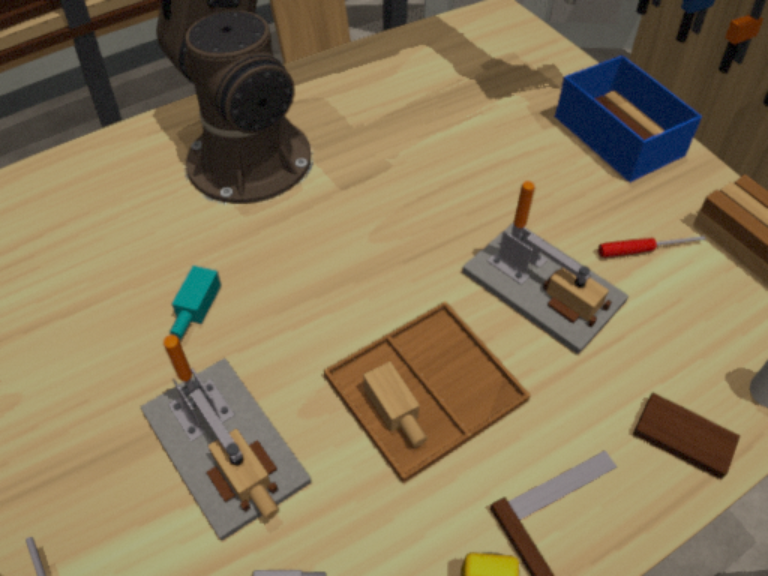

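View pics/top0.png

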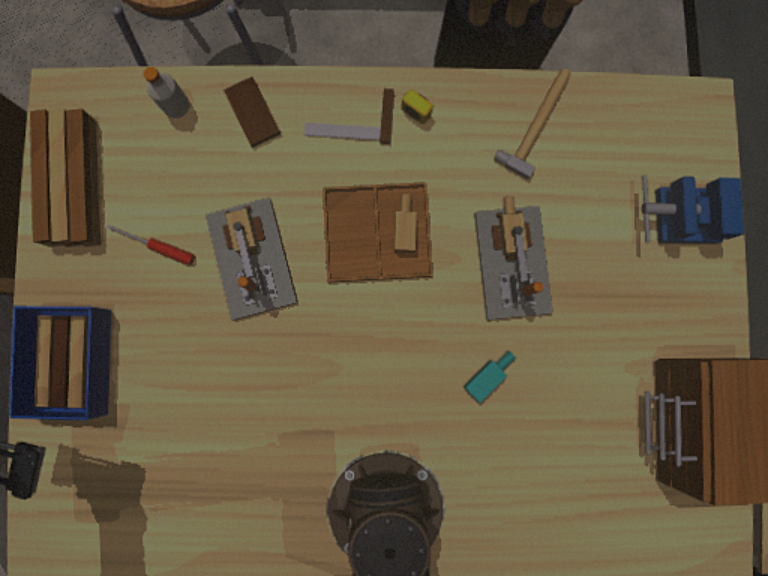

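Candidates in the top view (768x576):
- Block in the right jig at (513,225), with its tenon at (509,203). In the scene view it is at (240,465), tenon at (265,500).
- Plain block in the left jig at (240,225).
- Finished piece in the tray at (405,225).
- Turquoise decoy at (485,380).

I choose the right jig. The empty lane is the left half of the tray, around (352,235).

```bash
python3 - <<'E'
from h import *
for n in('scene','top'):
    c=load(n);P=pts(c);im=c['image'];hsv=cv2.cvtColor(im,cv2.COLOR_RGB2HSV)
    ok=c['range_z']>0
    # orange handles
    m=(hsv[...,0]<14)&(hsv[...,1]>200)&(hsv[...,2]>110)&ok&(P[...,2]>.09)&(P[...,2]<.2)
    k,l,s,ce=cv2.connectedComponentsWithStats(m.astype(np.uint8))
    for i in range(1,k):
        if s[i,4]>15:
            q=P[l==i];print(n,'orange',ce[i]*1.5,s[i,4],q.mean(0).round(4),q.min(0).round(3),q.max(0).round(3))
    # block A region by height: 50..66 mm, near right jig
    reg=ok&(P[...,0]>.4)&(P[...,0]<.85)&(P[...,1]<-.1)&(P[...,1]>-.45)
    b=reg&(abs(P[...,2]-.058)<.005)&(hsv[...,0]<28)&(hsv[...,1]>60)
    b=cv2.morphologyEx(b.astype(np.uint8),cv2.MORPH_OPEN,np.ones((3,3),np.uint8))
    q=P[b>0][:,:2].astype(np.float32)
    if len(q)>5: print('block top',len(q),np.median(P[b>0][:,2]),cv2.minAreaRect(q),q.min(0),q.max(0))
    j=reg&(abs(P[...,2]-.018)<.004)
    j=cv2.morphologyEx(j.astype(np.uint8),cv2.MORPH_OPEN,np.ones((3,3),np.uint8))
    q=P[j>0][:,:2].astype(np.float32);print('board',len(q),cv2.minAreaRect(q))
    # tray
    t=ok&(P[...,0]>.4)&(P[...,0]<.85)&(abs(P[...,1])<.2)&(P[...,2]>.003)&(P[...,2]<.025)&(hsv[...,1]>120)&(hsv[...,0]<14)
    t=cv2.morphologyEx(t.astype(np.uint8),cv2.MORPH_OPEN,np.ones((3,3),np.uint8))
    k,l,s,ce=cv2.connectedComponentsWithStats(t)
    i=1+s[1:,4].argmax();q=P[l==i][:,:2].astype(np.float32);print('tray',s[i,4],cv2.minAreaRect(q),np.median(P[l==i][:,2]))
    w=(l==i)&(P[...,2]>.012);q=P[w][:,:2];print('walls',w.sum())
c=load('top');cv2.imwrite('pics/c.png',cv2.resize(np.vstack([load('scene')['image'][220:360,80:220,::-1],c['image'][120:220,290:430,::-1]]),None,fx=2.4,fy=2.4))
E
```

```text
scene orange [178.47115385 359.36538462] 52 [ 0.4558 -0.275   0.1507] [ 0.454 -0.279  0.118] [ 0.459 -0.27   0.181]
block top 722 0.058383650992625956 ((0.5701671242713928, -0.262463241815567), (0.08171908557415009, 0.04430123046040535), 6.389865875244141) [ 0.527951   -0.28733927] [ 0.6109058  -0.23732634]
board 4135 ((0.513964056968689, -0.26777753233909607), (0.23137500882148743, 0.14083407819271088), 6.117737293243408)
tray 381 ((0.8116041421890259, -0.00029094330966472626), (0.02064923197031021, 0.07764024287462234), 86.12100219726562) 0.018742726009891682
walls 376
block top 182 0.05856333425036646 ((0.5692993998527527, -0.258893221616745), (0.03918444737792015, 0.0821031704545021), 89.65505981445312) [ 0.5282574  -0.27864036] [ 0.6103448  -0.23944303]
board 1125 ((0.5139383673667908, -0.267732173204422), (0.2272394597530365, 0.1376054883003235), 6.40018892288208)Traceback (most recent call last):
  File "<stdin>", line 24, in <module>
ValueError: attempt to get argmax of an empty sequence
```

```bash
python3 - <<'E'
from h import *
for n in('scene','top'):
    c=load(n);P=pts(c);ok=c['range_z']>0
    reg=ok&(P[...,0]>.5)&(P[...,0]<.75)&(abs(P[...,1]-.02)<.16)
    hsv=cv2.cvtColor(c['image'],cv2.COLOR_RGB2HSV)
    t=reg&(P[...,2]>.0035)&(P[...,2]<.03)&(hsv[...,2]>20)
    t=cv2.morphologyEx(t.astype(np.uint8),cv2.MORPH_OPEN,np.ones((3,3),np.uint8))
    k,l,s,ce=cv2.connectedComponentsWithStats(t)
    for i in range(1,k):
        if s[i,4]>200:
            q=P[l==i];print(n,s[i],cv2.minAreaRect(q[:,:2].astype(np.float32)),np.percentile(q[:,2],[10,50,98]))
    w=reg&(abs(P[...,2]-.018)<.0035);q=P[w]
    print('h18',np.histogram(q[:,1],bins=np.arange(-.13,.2,.01)))
    f=reg&(abs(P[...,2]-.046)<.006)&(hsv[...,1]>40);q=P[f][:,:2].astype(np.float32)
    if len(q)>9:print('fin',len(q),cv2.minAreaRect(q))
c=load('top');cv2.imwrite('pics/c.png',cv2.resize(np.vstack([load('scene')['image'][220:360,80:220,::-1],c['image'][120:220,290:430,::-1]]),None,fx=2.4,fy=2.4))
E
```

```text
scene [ 220  210  133  111 6443] ((0.5852288007736206, 0.02353428304195404), (0.18427911400794983, 0.22829021513462067), 3.7500436305999756) [0.00501663 0.00735748 0.02087442]
h18 (array([  0,   0,   0,  59, 202,  22,  19,  55,  16,  20,  20,  18,  14,
        17, 135, 128,  17,  16,  15,  11,  13,  11,  11,  11,  15, 191,
        42,   0,   0,   0,   0,   0]), array([-1.30000000e-01, -1.20000000e-01, -1.10000000e-01, -1.00000000e-01,
       -9.00000000e-02, -8.00000000e-02, -7.00000000e-02, -6.00000000e-02,
       -5.00000000e-02, -4.00000000e-02, -3.00000000e-02, -2.00000000e-02,
       -1.00000000e-02, -5.55111512e-17,  1.00000000e-02,  2.00000000e-02,
        3.00000000e-02,  4.00000000e-02,  5.00000000e-02,  6.00000000e-02,
        7.00000000e-02,  8.00000000e-02,  9.00000000e-02,  1.00000000e-01,
        1.10000000e-01,  1.20000000e-01,  1.30000000e-01,  1.40000000e-01,
        1.50000000e-01,  1.60000000e-01,  1.70000000e-01,  1.80000000e-01,
        1.90000000e-01]))
fin 788 ((0.5932955741882324, -0.038758162409067154), (0.04502727836370468, 0.1206611692905426), 88.0707321166
[... 539 characters left out ...]
-1.10000000e-01, -1.00000000e-01,
       -9.00000000e-02, -8.00000000e-02, -7.00000000e-02, -6.00000000e-02,
       -5.00000000e-02, -4.00000000e-02, -3.00000000e-02, -2.00000000e-02,
       -1.00000000e-02, -5.55111512e-17,  1.00000000e-02,  2.00000000e-02,
        3.00000000e-02,  4.00000000e-02,  5.00000000e-02,  6.00000000e-02,
        7.00000000e-02,  8.00000000e-02,  9.00000000e-02,  1.00000000e-01,
        1.10000000e-01,  1.20000000e-01,  1.30000000e-01,  1.40000000e-01,
        1.50000000e-01,  1.60000000e-01,  1.70000000e-01,  1.80000000e-01,
        1.90000000e-01]))
fin 373 ((0.5923682451248169, -0.03785274177789688), (0.04373864457011223, 0.11975135654211044), 89.90911865234375)
```

View pics/c.png

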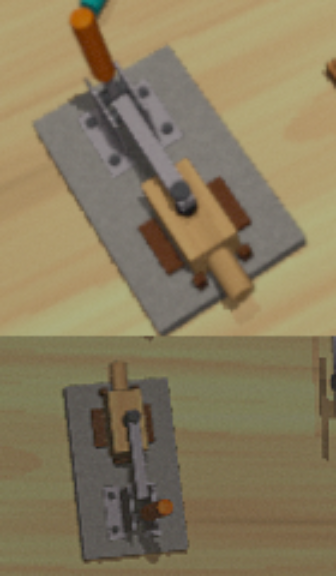

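```bash
python3 - <<'E'
from h import *
from scipy.spatial.transform import Rotation as R
s=get_state();print(s['tcp_pos'],s['eef_rot'],s['time_s'],s['gripper_width'])
print(R.from_euler('xyz',s['eef_rot'],degrees=True).as_matrix().round(3))
E
```

```text
[0.149729   0.6577746  0.24770407] [ 1.79913432e+02 -9.06531953e-03 -1.28274035e+01] 0.1 0.08765421765659176
[[ 0.975 -0.222 -0.   ]
 [-0.222 -0.975 -0.002]
 [ 0.     0.002 -1.   ]]
```

apply_moves(targets=[{"dp": [0.03, -0.027, 0.005], "yaw": 3}, {"dp": [0.06, -0.054, 0.01], "yaw": 6}, {"dp": [0.09, -0.081, 0.01], "yaw": 9}, {"dp": [0.12, -0.107, 0.01], "yaw": 12}, {"dp": [0.15, -0.134, 0.01], "yaw": 15}, {"dp": [0.18, -0.161, 0.01], "yaw": 17}, {"dp": [0.21, -0.188, 0.01], "yaw": 19}, {"dp": [0.24, -0.215, 0.01], "yaw": 19}, {"dp": [0.27, -0.242, 0.01], "yaw": 19}, {"dp": [0.3, -0.268, 0.01], "yaw": 19}, {"dp": [0.33, -0.295, 0.01], "yaw": 19}, {"dp": [0.36, -0.322, 0.01], "yaw": 19}, {"dp": [0.38, -0.35, 0.01], "yaw": 19}, {"dp": [0.39, -0.385, 0.01], "yaw": 19}, {"dp": [0.395, -0.425, 0.01], "yaw": 19}, {"dp": [0.395, -0.465, 0.01], "yaw": 19}, {"dp": [0.39, -0.505, 0.01], "yaw": 19}, {"dp": [0.385, -0.545, 0.01], "yaw": 19}, {"dp": [0.38, -0.585, 0.01], "yaw": 19}, {"dp": [0.38, -0.625, 0.01], "yaw": 19}], grip=1, squeeze=30)

```text
time_s: 1.77
tcp_pos: [0.5285, 0.0313, 0.2585]
eef_rot: [-180.0, 0.0, 6.2]
contact_force: [0.7, 0.4, -0.4]
gripper_width: 0.0001
gripper_force: 0.0
```

apply_moves(targets=[{"dp": [-0.005, -0.04, 0]}, {"dp": [-0.01, -0.08, 0]}, {"dp": [-0.015, -0.12, 0]}, {"dp": [-0.02, -0.16, 0]}, {"dp": [-0.025, -0.2, 0]}, {"dp": [-0.03, -0.24, 0]}, {"dp": [-0.035, -0.275, 0]}, {"dp": [-0.04, -0.295, 0]}, {"dp": [-0.04, -0.304, 0]}, {"dp": [-0.04, -0.304, -0.02]}, {"dp": [-0.04, -0.304, -0.045]}, {"dp": [-0.04, -0.304, -0.07]}, {"dp": [-0.04, -0.304, -0.09]}, {"dp": [-0.04, -0.304, -0.104]}, {"dp": [-0.04, -0.304, -0.104]}, {"dp": [-0.04, -0.304, -0.104]}])

```text
$.targets[0]: bad value
```

```bash
python3 - <<'E'
from h import *
c=cap('scene'); cv2.imwrite('pics/s1.png',cv2.resize(c['image'][170:370,60:260,::-1],None,fx=2.5,fy=2.5))
E
```

```text
(no output)
```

View pics/s1.png

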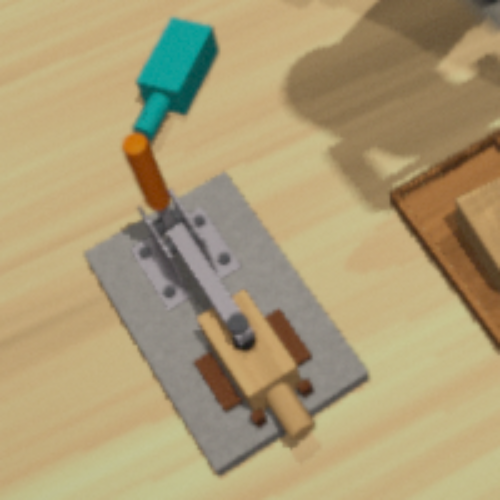

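The crop shows the clamp still shut, with the handle at (150,170) and the tenon at (290,415). The move was refused because its rows had no yaw, so I'm resending it with yaw.

apply_moves(targets=[{"dp": [-0.005, -0.04, 0], "yaw": 0}, {"dp": [-0.01, -0.08, 0], "yaw": 0}, {"dp": [-0.015, -0.12, 0], "yaw": 0}, {"dp": [-0.02, -0.16, 0], "yaw": 0}, {"dp": [-0.025, -0.2, 0], "yaw": 0}, {"dp": [-0.03, -0.24, 0], "yaw": 0}, {"dp": [-0.035, -0.275, 0], "yaw": 0}, {"dp": [-0.04, -0.295, 0], "yaw": 0}, {"dp": [-0.04, -0.304, 0], "yaw": 0}, {"dp": [-0.04, -0.304, -0.02], "yaw": 0}, {"dp": [-0.04, -0.304, -0.045], "yaw": 0}, {"dp": [-0.04, -0.304, -0.07], "yaw": 0}, {"dp": [-0.04, -0.304, -0.09], "yaw": 0}, {"dp": [-0.04, -0.304, -0.104], "yaw": 0}, {"dp": [-0.04, -0.304, -0.104], "yaw": 0}, {"dp": [-0.04, -0.304, -0.104], "yaw": 0}])

```text
time_s: 3.15
tcp_pos: [0.4897, -0.2704, 0.1541]
eef_rot: [-180.0, 0.1, 6.2]
contact_force: [0.0, 0.0, 0.5]
gripper_width: 0.0003
gripper_force: 0.0
```

```bash
python3 - <<'E'
from h import *
c=cap('scene'); cv2.imwrite('pics/s2.png',cv2.resize(c['image'][170:370,60:260,::-1],None,fx=2.5,fy=2.5))
E
```

```text
(no output)
```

View pics/s2.png

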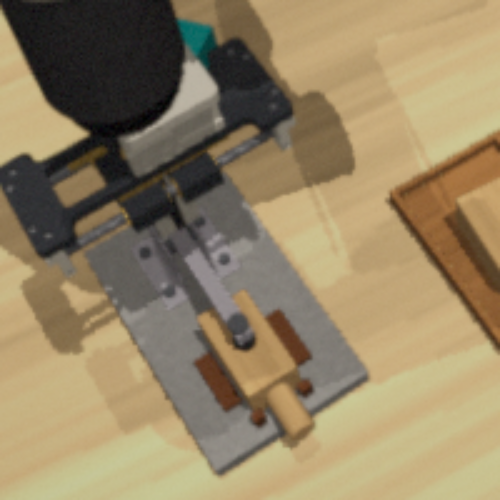

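apply_moves(targets=[{"dp": [-0.008, -0.001, 0], "yaw": 0}, {"dp": [-0.016, -0.002, 0], "yaw": 0}, {"dp": [-0.022, -0.002, 0], "yaw": 0}, {"dp": [-0.028, -0.003, 0], "yaw": 0}, {"dp": [-0.034, -0.004, 0], "yaw": 0}, {"dp": [-0.04, -0.004, 0], "yaw": 0}])

```text
time_s: 3.7
tcp_pos: [0.4529, -0.2747, 0.1564]
eef_rot: [179.9, -0.5, 6.2]
contact_force: [10.1, 2.7, -0.0]
gripper_width: 0.0005
gripper_force: 4.7
```

apply_moves(targets=[{"dp": [-0.007, -0.001, 0], "yaw": 0}, {"dp": [-0.014, -0.002, 0], "yaw": 0}, {"dp": [-0.021, -0.002, 0], "yaw": 0}, {"dp": [-0.028, -0.003, 0], "yaw": 0}, {"dp": [-0.035, -0.004, 0], "yaw": 0}, {"dp": [-0.042, -0.004, 0], "yaw": 0}, {"dp": [-0.048, -0.005, 0], "yaw": 0}, {"dp": [-0.048, -0.005, 0], "yaw": 0}])

```text
time_s: 4.37
tcp_pos: [0.4, -0.2799, 0.1545]
eef_rot: [-180.0, 0.1, 6.1]
contact_force: [-0.8, -0.6, 0.4]
gripper_width: -0.0
gripper_force: 0.0
```

apply_moves(targets=[{"dp": [0, 0, 0.025], "yaw": 0}, {"dp": [0, 0, 0.06], "yaw": 0}, {"dp": [0, 0, 0.09], "yaw": 0}, {"dp": [0, 0, 0.105], "yaw": 0}, {"dp": [0.03, 0.003, 0.105], "yaw": 0}, {"dp": [0.07, 0.007, 0.105], "yaw": 0}, {"dp": [0.11, 0.011, 0.105], "yaw": 0}, {"dp": [0.145, 0.015, 0.105], "yaw": 0}, {"dp": [0.168, 0.018, 0.105], "yaw": 0}, {"dp": [0.168, 0.018, 0.105], "yaw": 0}, {"dp": [0.168, 0.018, 0.105], "yaw": 0}], grip=-1)

```text
time_s: 5.28
tcp_pos: [0.5704, -0.2615, 0.2581]
eef_rot: [-180.0, 0.1, 6.2]
contact_force: [-0.7, 0.0, 0.5]
gripper_width: 0.0683
gripper_force: 0.0
```

```bash
python3 - <<'E'
from h import *
from scipy.spatial.transform import Rotation as R
s=get_state();c=cap('wrist')
T=np.eye(4);T[:3,:3]=R.from_euler('xyz',s['eef_rot'],degrees=True).as_matrix();T[:3,3]=s['tcp_pos']
T=T@c['T_tool_cam'];c['R']=T[:3,:3].T;c['t']=-T[:3,:3].T@T[:3,3]
P=pts(c)
m=(abs(P[...,2]-.058)<.005)&(c['range_z']>0)&(abs(P[...,0]-.57)<.08)&(abs(P[...,1]+.26)<.06)
m=cv2.morphologyEx(m.astype(np.uint8),cv2.MORPH_OPEN,np.ones((5,5),np.uint8))
print(s['tcp_pos'],s['gripper_width'],m.sum(),cv2.minAreaRect(P[m>0][:,:2].astype(np.float32)),np.median(P[m>0][:,2]))
a=cap('scene');cv2.imwrite('pics/w.png',np.hstack([cv2.resize(c['image'],(400,300)),cv2.resize(a['image'],(400,300))])[:,:,::-1])
E
```

```text
[ 0.57041248 -0.26154648  0.25810172] 0.06833671889230179 2326 ((0.5686136484146118, -0.26285165548324585), (0.08038797229528427, 0.04384179785847664), 5.322890758514404) 0.05824631997796115
```

View pics/w.png

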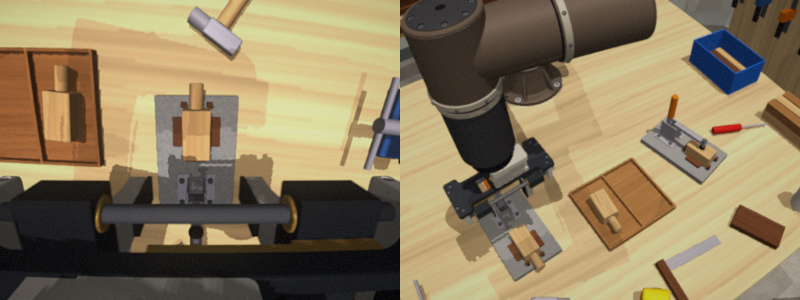

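The clamp is open and the piece is still in its jig, at about (0.569, -0.263), wrist pixel (195,135). Next I descend and grasp it.

apply_moves(targets=[{"dp": [0, -0.001, 0], "yaw": -0.4}, {"dp": [0, -0.001, -0.02], "yaw": -0.4}, {"dp": [0, -0.001, -0.055], "yaw": -0.4}, {"dp": [0, -0.001, -0.09], "yaw": -0.4}, {"dp": [0, -0.001, -0.12], "yaw": -0.4}, {"dp": [0, -0.001, -0.145], "yaw": -0.4}, {"dp": [0, -0.001, -0.165], "yaw": -0.4}, {"dp": [0, -0.001, -0.18], "yaw": -0.4}, {"dp": [0, -0.001, -0.192], "yaw": -0.4}, {"dp": [0, -0.001, -0.2], "yaw": -0.4}, {"dp": [0, -0.001, -0.205], "yaw": -0.4}, {"dp": [0, -0.001, -0.205], "yaw": -0.4}, {"dp": [0, -0.001, -0.205], "yaw": -0.4}])

```text
time_s: 6.47
tcp_pos: [0.5701, -0.263, 0.0552]
eef_rot: [180.0, -0.0, 5.8]
contact_force: [0.5, -0.5, 0.5]
gripper_width: 0.0876
gripper_force: 0.0
```

apply_moves(targets=[{"dp": [0, 0, 0], "yaw": 0}, {"dp": [0, 0, 0], "yaw": 0}, {"dp": [0, 0, 0], "yaw": 0}, {"dp": [0, 0, 0], "yaw": 0}, {"dp": [0, 0, 0], "yaw": 0}, {"dp": [0, 0, 0], "yaw": 0}, {"dp": [0, 0, 0], "yaw": 0}, {"dp": [0, 0, 0], "yaw": 0}, {"dp": [0, 0, 0], "yaw": 0}, {"dp": [0, 0, 0], "yaw": 0}], grip=1, squeeze=25)

```text
time_s: 7.3
tcp_pos: [0.5698, -0.2628, 0.0546]
eef_rot: [-180.0, 0.0, 5.8]
contact_force: [-0.1, 0.8, 1.5]
gripper_width: 0.0438
gripper_force: 25.0
```

apply_moves(targets=[{"dp": [0, 0, 0.008], "yaw": 0}, {"dp": [0, 0, 0.02], "yaw": 0}, {"dp": [0, 0, 0.04], "yaw": 0}, {"dp": [0, 0, 0.065], "yaw": 0}, {"dp": [0, 0, 0.09], "yaw": 0}, {"dp": [0, 0.01, 0.11], "yaw": 0}, {"dp": [0.001, 0.03, 0.12], "yaw": -1}, {"dp": [0.003, 0.06, 0.12], "yaw": -2}, {"dp": [0.004, 0.09, 0.12], "yaw": -3}, {"dp": [0.006, 0.12, 0.12], "yaw": -3}, {"dp": [0.008, 0.15, 0.12], "yaw": -3}, {"dp": [0.009, 0.18, 0.12], "yaw": -3}, {"dp": [0.011, 0.21, 0.12], "yaw": -3}, {"dp": [0.012, 0.24, 0.12], "yaw": -3}, {"dp": [0.014, 0.27, 0.12], "yaw": -3}, {"dp": [0.015, 0.3, 0.12], "yaw": -3}, {"dp": [0.016, 0.322, 0.12], "yaw": -3}, {"dp": [0.017, 0.334, 0.12], "yaw": -3}, {"dp": [0.017, 0.338, 0.12], "yaw": -3}, {"dp": [0.017, 0.338, 0.12], "yaw": -3}])

```text
time_s: 8.97
tcp_pos: [0.5868, 0.0758, 0.1752]
eef_rot: [-180.0, -0.0, 2.9]
contact_force: [-0.5, 0.5, -1.8]
gripper_width: 0.0438
gripper_force: 25.0
```

```bash
python3 - <<'E'
from h import *
a=cap('scene');b=cap('top');cv2.imwrite('pics/l.png',np.hstack([a['image'][130:370,60:460],b['image'][110:350,150:550]])[:,:,::-1])
E
```

```text
(no output)
```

View pics/l.png

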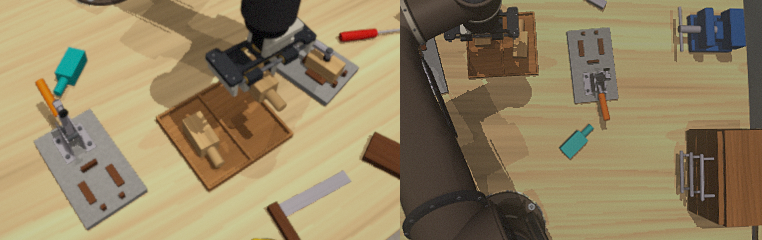

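The clamp is open (handle lying back at about (50,100)), and the block hangs over the empty lane at about (265,90). Lowering it now.

apply_moves(targets=[{"dp": [0, 0, -0.015], "yaw": 0}, {"dp": [0, 0, -0.04], "yaw": 0}, {"dp": [0, 0, -0.065], "yaw": 0}, {"dp": [0, 0, -0.09], "yaw": 0}, {"dp": [0, 0, -0.108], "yaw": 0}, {"dp": [0, 0, -0.118], "yaw": 0}, {"dp": [0, 0, -0.124], "yaw": 0}, {"dp": [0, 0, -0.128], "yaw": 0}, {"dp": [0, 0, -0.131], "yaw": 0}, {"dp": [0, 0, -0.131], "yaw": 0}, {"dp": [0, 0, -0.131], "yaw": 0}])

```text
time_s: 9.98
tcp_pos: [0.5873, 0.0753, 0.0444]
eef_rot: [-180.0, -0.1, 2.8]
contact_force: [0.1, 0.4, -1.1]
gripper_width: 0.0434
gripper_force: 25.0
```

Not touching the floor yet, so I ease down another 1.5 mm, release and retreat.

apply_moves(targets=[{"dp": [0, 0, -0.001], "yaw": 0}, {"dp": [0, 0, -0.0015], "yaw": 0}, {"dp": [0, 0, -0.0015], "yaw": 0}])

```text
time_s: 10.23
tcp_pos: [0.5871, 0.0753, 0.0426]
eef_rot: [-180.0, -0.1, 2.8]
contact_force: [0.0, 0.4, -0.3]
gripper_width: 0.0435
gripper_force: 25.0
```

apply_moves(targets=[{"dp": [0, 0, 0], "yaw": 0}, {"dp": [0, 0, 0], "yaw": 0}, {"dp": [0, 0, 0], "yaw": 0}, {"dp": [0, 0, 0], "yaw": 0}, {"dp": [0, 0, 0], "yaw": 0}, {"dp": [0, 0, 0], "yaw": 0}, {"dp": [0, 0, 0.015], "yaw": 0}, {"dp": [0, 0, 0.04], "yaw": 0}, {"dp": [0, 0, 0.07], "yaw": 0}, {"dp": [0, 0, 0.11], "yaw": 0}, {"dp": [0, 0, 0.15], "yaw": 0}, {"dp": [0, 0, 0.19], "yaw": 0}, {"dp": [-0.03, 0, 0.21], "yaw": 0}, {"dp": [-0.06, 0, 0.22], "yaw": 0}, {"dp": [-0.09, 0, 0.22], "yaw": 0}, {"dp": [-0.1, 0, 0.22], "yaw": 0}, {"dp": [-0.1, 0, 0.22], "yaw": 0}], grip=-0.4)

```text
time_s: 11.65
tcp_pos: [0.4848, 0.0749, 0.263]
eef_rot: [-179.9, -0.1, 2.8]
contact_force: [-0.2, 0.3, 0.0]
gripper_width: 0.0616
gripper_force: 0.0
```

```bash
python3 - <<'E'
from h import *
a=cap('scene');P=pts(a)
m=(abs(P[...,2]-.046)<.006)&(abs(P[...,0]-.59)<.07)&(abs(P[...,1]-.075)<.05)&(a['range_z']>0)
m=cv2.morphologyEx(m.astype(np.uint8),cv2.MORPH_OPEN,np.ones((3,3),np.uint8))
print(m.sum(),cv2.minAreaRect(P[m>0][:,:2].astype(np.float32)),np.percentile(P[m>0][:,2],[10,50,90]),get_state()['contact_force'])
cv2.imwrite('pics/f.png',cv2.resize(a['image'][110:370,60:460,::-1],None,fx=1.8,fy=1.8))
E
```

```text
680 ((0.5862846374511719, 0.0748152956366539), (0.08021250367164612, 0.044519972056150436), 1.1613550186157227) [0.04440832 0.0466094  0.04867876] [0.11914368 0.74010467 0.46361808]
```

View pics/f.png

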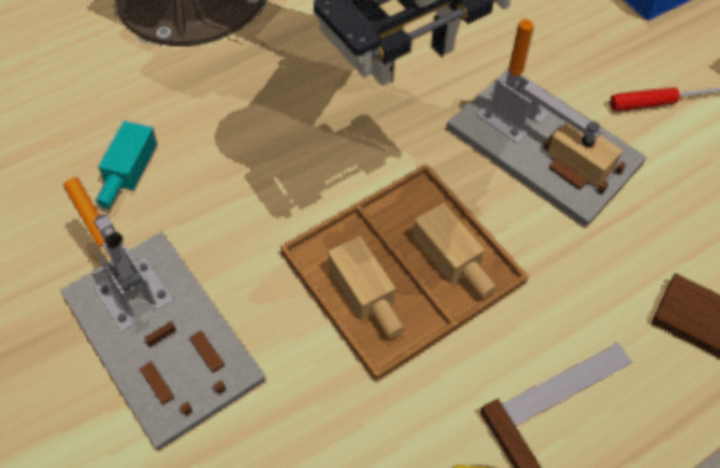

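The piece lies flat in the empty lane at (450,245), the left clamp is open, and the other is still shut at (520,50).

```bash
python3 -c "
from plant import r
print(r.close_job())"
```

```text
the job is handed in; nothing more can be done
None
```

The tenoned block lies flat in the tray's empty lane, its clamp is open, the other clamp is still shut on its plain block, and the job is handed in (no verdict was returned).

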